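Latch the split lamp nest shut

TASK

Close the lamp nest with its draw latch: hook the claw's lip down into the slot of the keeper on the moving half, then swing the lever over until it lies flat, so that the latch pulls the moving half fully shut and holds it there by itself. Work gently, do not force the latch, and leave the other things on the bench where they are.

Things in the scene. Friction and masses are not known exactly. Their poses are not given: they have to be found in the camera images.
- fixture: Split lamp nest, fixed to the bench. Aluminium plate x -110..140, y -40..170, 12 mm thick; green nest and lamp at y 33..167, up to z 54 mm; along y = 0 the steel draw latch on a deck 48 mm wide, top z 30. Origin on the bench under the lever's pivot; +x from that pivot towards the keeper, +y towards the nest, z up. The pivot pin lies along y at x 0, z 56 mm, in cheeks 18 mm wide, top z 66.
- keeper (a point): Keeper, nominal: steel block 34 mm wide on the moving half, top z 41 mm, cross slot 15 mm wide, floor z 31.5; on its lever side an edge 5 mm thick overhangs 7 mm; block 15 mm long before the slot, 12 behind. This point (fixed, x 79) is that edge, half open, as drawn; really the keeper is screw-set up to 4 mm either way along x, with no reading: see or feel where the lip drops in (on the top it stays 9 mm higher).
- jaw (a joint): How far the moving half (half nest with keeper) is drawn in along the fixture's -x, m: 0 open as found, 0.012 shut on its stop. Springs push it open with 1.5 N (open) to 3.3 N (shut), plus 0.8 N of friction.
- lever (a joint): Latch lever's angle, rad: 0 upright, positive leaning away from the keeper, 1.571 flat on its rubber stop, -0.6 its stop towards the keeper. Stays where left (0.04 N m friction). With the claw hooked it pulls harder on the way down, passes dead centre near 1.3, then snaps on. Pushed 60 mm from the pivot it takes under 10 N; over 100 N is forcing it.
- lever_tip (a point): Middle of the lever's free end, 75 mm from its pivot. Steel bar 8 mm thick; its handle is 22 mm wide (along fixture y), from 32 to 75 mm from the pivot.
- claw (a joint): Claw's angle on the lever, rad; lever + claw angle = its nose-up pitch. Claw frame: origin on its pivot pin, which sits in the lever 24 mm from the lever's pivot; long axis from pin to hook, up axis square to it. It swings freely and drops by its weight, so a held tab sets both the lever's and the claw's angle.
- tab (a point): Middle of the claw's finger tab, a steel upright 12 mm wide along fixture y (grip it across that) and 10 mm thick. In the claw frame it is 66 mm along, 24 mm up; the tab spans 4 to 40 mm up, above a claw plate 28 mm wide: keep the fingertips off that plate.
- lip (a point): Lower edge of the inner (lever side) face of the claw's lip, mid-width: 87.5 mm along, 14 mm down in the claw frame; lip 5 mm thick, leaning 0.1 rad back under, 28 mm wide. The hook end (lip and tab) is spring-loaded: it stretches along the claw up to 12 mm, from 5 N on, at 1.5 N per mm.
- spacer: Bystander: brass cylinder, 22 mm across, 30 mm tall, standing on the fixture's plate; origin under its centre
- bezel: Bystander: black ring, 52 mm across, 9 mm high, on the fixture's plate; origin under its centre
- driver: Bystander: screwdriver lying on the bench, handle to its -x
- reflector: Bystander: aluminium bowl, 90 mm across, 35 mm high; origin under its centre
- lens: Bystander: clear lens, 90 mm across, 20 mm high; origin under its centre
- jar: Bystander: white jar, 60 mm across, 75 mm high; origin under its centre
- puck: Bystander: green nest insert, 80 mm across, 30 mm high; origin under its centre

How it is judged:
By the outcome, as a careful person would: the job done as asked, in the order asked, and still so for the second after the job is handed in, with the robot touching nothing.
It also fails if it takes over 69 s, if anything falls off the work surface, if the arm or the gripper's body presses on something with over 40 N, if the wrist force passes 120 N, or if a joint passes its speed limit or range.

ROBOT

A 6-joint arm with a two-finger parallel gripper is mounted at the origin on the work surface. World frame = base frame: x ahead of the robot, y to its left, z up, the work surface at z = 0. Lengths are in m, angles in rad, forces in N, time in s.
With the tool pointing down it reaches from about 0.275 to 0.875 m from the base axis. Payload 12.5 kg.
Tool frame: the origin (TCP) lies on the centre line of the jaws, within the pads' length; the fingertips stand r.finger_overhang ahead of it and the grasp point (between the pads) lies 3 mm ahead of it (r.finger_overhang is the distance from the TCP to the fingertips, in m); z points along the fingers, y is the line along which they close (so a half turn about z gives the same grasp; the last joint's range is limited). The gripper opens to 85 mm and grips with 20 to 120 N. Pads are 22 mm wide; open, the fingers measure 114 mm over their backs; the gripper's body (76 mm by 85 mm) begins 54 mm behind the grasp point. The pads swing forward as they close: fully open they stand 13 mm farther back than shut.
Start: joints at [1.196, 0.351, 1.652, -0, 1.139, -0.085], TCP at [0.157, 0.527, 0.253] pointing down, gripper open.
Joint ranges: [-2.75, 2.75], [-0.79, 2.1], [0.01, 2.65], [-1.57, 4.71], [0.07, 3.14], [-2.87, 2.87]. Speed limits (rad/s): [2.22, 2.22, 2.79, 3.14, 3.14, 3.14].

INTERFACE

Orientations are given as a unit quaternion [x, y, z, w].
In Python, from cell import r, optics gives the robot as it stands. The module is installed in compiled form; this text tells all that it offers. Calls block until the motion is done:
- r.move_to(position, orientation): joint-space move of the TCP to a pose.
- r.move_linear(position, rot=None, vel=0.15): straight line of the TCP; rot=None keeps the orientation; vel is the mean speed in m/s.
- r.set_joints(angles): joint-space move.
- r.set_gripper(opening, squeeze=None): opening from 0.0 (shut) to 1.0 (fully open); squeeze is the grip in N (None keeps the last); returns when the fingers have stopped.
- r.sleep(seconds).
- r.inverse_kinematics(position, orientation): joint angles nearest the present ones, or None.
- optics.get_image(name): name is "side" or "top"; returns a dict with "pixels" (480x640x3 uint8, red, green, blue), "depth" (480x640 float32, m along the optical axis (not along the pixel's ray), 0 where there is no reading), "fx", "fy", "cx", "cy" (pixels), "camera_from_world" (4x4, takes a point from world to camera coordinates). Camera axes: x right, y down, z forward; pixel columns grow to the right and rows downward; lengths in m; the calibration is good to about 2 mm. A picture is of the moment at which its call begins.
A pose or a line that the arm cannot do raises r.PlanningError and nothing moves.
- r.hand_in(): hands the job in; it is judged then, once.
Readings, each from a call of its own:
- r.current_t(): time.
- r.current_q(): joint angles.
- r.current_qvel(): joint speeds.
- r.current_effort(): joint torques, N m.
- r.current_tool_pos(): TCP position.
- r.current_ee_rot(): TCP orientation.
- r.current_contact_force(): force on the tool from outside, world axes, zero at the start.
- r.current_torque(): the same for the moment, N m.
- r.current_opening(): opening from 0.0 (shut) to 1.0 (fully open).
- r.current_finger_force(): force on a finger pad.
Only numpy, scipy, OpenCV 4.12 (cv2) and the standard library are available. Lean on these libraries where they do the work, as an engineer would, in place of code of your own. Each camera call takes 0.05 s, during which the arm holds its last target. There are 200 camera calls.

## Working session

There is one attempt and no reset: what is moved stays moved. The work goes in short steps, each a Python script; the robot and the scene stay as the last script left them, time stands still between calls to the robot, and variables do not carry over. Pictures are saved under pics/ and viewed, at most 10 in all, crops included, and the job is handed in when it is done.

```bash
mkdir -p pics; ls; cat > h.py <<'E'
import numpy as np, cv2
from cell import r, optics
def snap(n):
    d=optics.get_image(n); return d
def save(d,f,crop=None,s=1):
    im=d["pixels"][:,:,::-1]
    if crop: x0,y0,x1,y1=crop; im=im[y0:y1,x0:x1]
    im=cv2.resize(im,None,fx=s,fy=s,interpolation=cv2.INTER_CUBIC); cv2.imwrite("pics/"+f,im)
def w(d,u,v,z=None):
    """pixel->world by depth, or on plane z"""
    T=np.linalg.inv(d["camera_from_world"]); ray=np.array([(u-d["cx"])/d["fx"],(v-d["cy"])/d["fy"],1])
    if z is None:
        p=d["depth"][int(v)-1:int(v)+2,int(u)-1:int(u)+2]; k=np.median(p[p>0]) if (p>0).any() else 0
    else: k=(z-T[2,3])/(T[:3,:3]@ray)[2]
    return T[:3,:3]@(ray*k)+T[:3,3]
def px(d,p):
    c=d["camera_from_world"]@np.append(p,1); return np.array([d["fx"]*c[0]/c[2]+d["cx"],d["fy"]*c[1]/c[2]+d["cy"]])
E
python3 - <<'E'
from h import *
import pickle
print(r.current_t(), r.finger_overhang, r.current_ee_rot())
for n in("side","top"):
    d=snap(n); save(d,n+"0.png"); pickle.dump(d,open(n+"0.pkl","wb")); print(n,d["fx"],np.linalg.inv(d["camera_from_world"]).round(3).tolist())
E
```

```text
pics
0.0 0.022 [ 1.44409948e-01  9.89517771e-01 -5.71919434e-04 -1.45962176e-04]
side 538.6288890764854 [[0.968, -0.118, 0.221, 0.327], [-0.251, -0.469, 0.847, -0.969], [0.004, -0.875, -0.483, 0.656], [0.0, 0.0, 0.0, 1.0]]
top 436.01122033515634 [[-0.04, -0.979, 0.201, 0.339], [-0.999, 0.039, -0.007, 0.006], [-0.001, -0.201, -0.98, 1.082], [0.0, 0.0, 0.0, 1.0]]
```

View pics/side0.png

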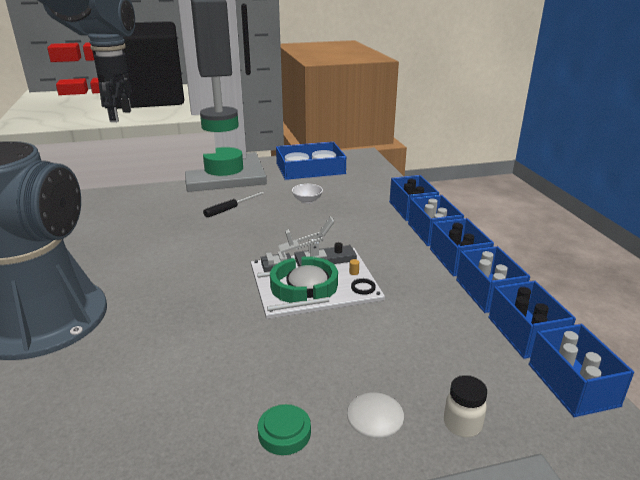

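View pics/top0.png

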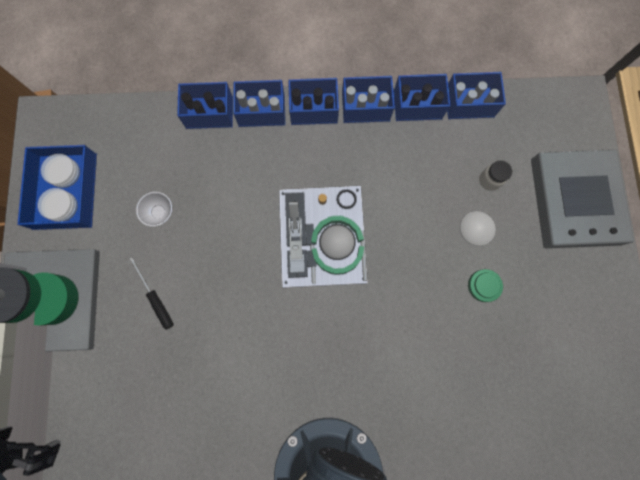

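The side view shows the plate at about (315,280), with the latch behind the nest at (300,245). In the top view the plate corners are about (280,188)–(366,285), the latch deck runs along column 297, and the spacer is at (322,198). Next I'll take enlarged crops.

```bash
python3 - <<'E'
from h import *
import pickle
d=pickle.load(open("side0.pkl","rb")); save(d,"side0c.png",(240,205,390,320),5.2)
d=pickle.load(open("top0.pkl","rb")); save(d,"top0c.png",(270,180,375,292),5.3)
E
```

```text
(no output)
```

View pics/side0c.png

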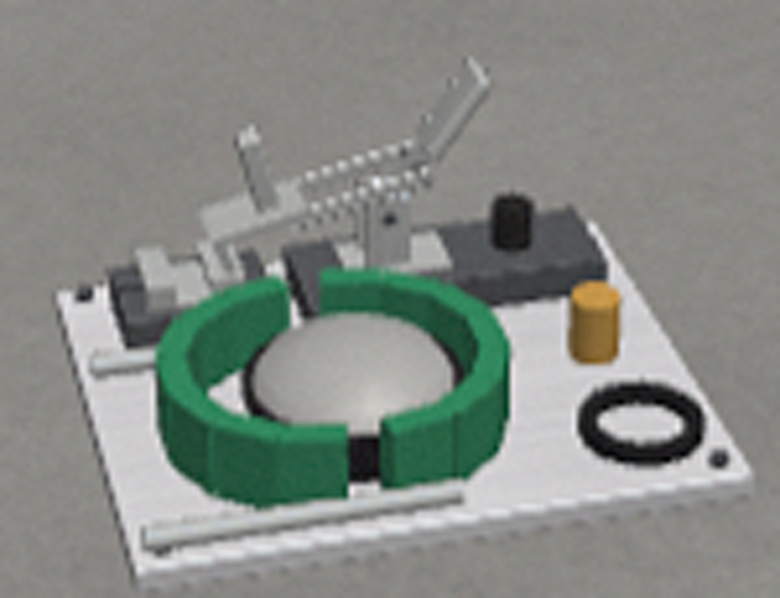

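View pics/top0c.png

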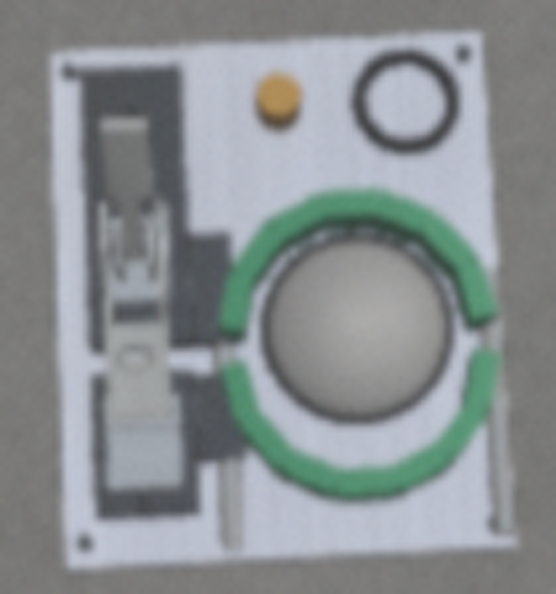

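Side crop: the plate's near corners are at (140,575) and (750,478). The lever's free end is at (478,68), the tab top at (248,132), and the keeper at about (130–200,265). Top crop: the plate corners are (50,52), (480,33), (517,547) and (68,568), the lever's free end is at (122,120), and the keeper's far end is at row ~488. Now I'll fit the pose.

```bash
cat >> h.py <<'E'
import pickle, os
from scipy.optimize import least_squares
from scipy.spatial.transform import Rotation as R
def F2W(f,p):  # fixture pose f=(x,y,yaw), p in m
    c,s=np.cos(f[2]),np.sin(f[2]); p=np.asarray(p,float)
    return np.array([f[0]+c*p[0]-s*p[1], f[1]+s*p[0]+c*p[1], p[2]])
def pin(th): return np.array([-.024*np.sin(th),0,.056+.024*np.cos(th)])
def clawpt(th,ph,a,u,y=0): return pin(th)+np.array([a*np.cos(ph)-u*np.sin(ph),y,a*np.sin(ph)+u*np.cos(ph)])
def levpt(th,a,n=0,y=0): return np.array([-a*np.sin(th)+n*np.cos(th),y,.056+a*np.cos(th)+n*np.sin(th)])
E
python3 - <<'E'
from h import *
S=pickle.load(open("side0.pkl","rb"));T=pickle.load(open("top0.pkl","rb"))
su=lambda x,y:(240+x/5.2,205+y/5.2); tu=lambda x,y:(270+x/5.3,180+y/5.3)
P=[(-.11,-.04,.012),(-.11,.17,.012),(.14,.17,.012),(.14,-.04,.012)]
tp=[tu(50,52),tu(480,33),tu(517,547),tu(68,568)]
sp=[su(592,222),su(750,478),su(140,575),su(57,293)]
def res(f,mode):
    o=[]
    for p,t,s in zip(P,tp,sp):
        W=F2W(f,p)
        if mode!='s':o+=list((px(T,W)-t))
        if mode!='t':o+=list((px(S,W)-s))
    return np.array(o)
for m in 'tsb':
    q=least_squares(res,[.5,.05,np.pi],args=(m,)); print(m,q.x.round(4),res(q.x,m).round(1))
f=q.x; np.save("f.npy",f)
# independent two-view height: spot seen in both: lever tip, tab top
st=su(474,68); tt=tu(122,122)
def tri(a,b):
    g=lambda p:np.r_[px(S,p)-a,px(T,p)-b]; s=least_squares(g,[.5,.05,.1]); return s.x, s.fun
W2F=lambda p:(R.from_euler('z',-f[2]).apply(np.array(p)-[f[0],f[1],0])).round(4)
for n,a,b in(("levertip",st,tt),("tabtop",su(248,132),tu(135,357))):
    p,e=tri(a,b); print(n,W2F(p),e.round(1), "depthT",W2F(w(T,*b)),"depthS",W2F(w(S,*a)))
# lever/claw angle
def r2(q): 
    th,ph=q
    return np.r_[px(S,F2W(f,levpt(th,.075)))-su(474,72),px(T,F2W(f,levpt(th,.075)))-tt,px(S,F2W(f,clawpt(th,ph,.066,.04)))-su(248,132)]
q=least_squares(r2,[.5,0]);print("th,ph",q.x,r2(q.x).round(1),"lip",clawpt(*q.x,.0875,-.014))
# depth profile along the latch line
for x in range(-70,125,4):
    print(x, W2F(w(T,*px(T,F2W(f,(x/1000,0,.05)))))[[0,2]]*1000,end=';')
E
```

```text
t [0.5683 0.0555 3.1509] [-0.3 -0.2  0.5 -0.5  0.5  0.2 -0.6  0.5]
s [0.5688 0.0536 3.154 ] [ 0.4 -0.2  1.4 -0.4 -1.  -0.1 -0.8  0.1]
b [0.5688 0.0549 3.1523] [-0.1 -0.4  0.3 -0.4  0.6 -0.8  1.1 -0.7  0.8 -0.1 -1.4 -0.5 -0.3  0.3
 -0.9 -0.2]
levertip [-0.0414 -0.0012  0.1183] [ 0.3 -0.1 -0.   0.3] depthT [-0.0424 -0.0011  0.1173] depthS [-0.0413 -0.0027  0.1173]
tabtop [ 0.0579 -0.0003  0.1011] [-0.  0.  0. -0.] depthT [ 0.0576 -0.0005  0.0985] depthS [ 0.0572 -0.0036  0.0993]
th,ph [ 0.59284913 -0.20002043] [ 0.6 -0.6  0.5  0.1 -0.6 -0.2] lip [0.06956439 0.         0.04479826]
-70 [-75.6  30.7];-66 [-66.7  47.5];-62 [-43.8 114.3];-58 [-39.3 116.9];-54 [-35.9 115.4];-50 [-34.  108.9];-46 [-31.  105.8];-42 [-27.8 103.8];-38 [-25.4  98.4];-34 [-22.3  95.6];-30 [-19.9  90.1];-26 [-16.7  87.3];-22 [-14.3  81.3];-18 [-11.5  77. ];-14 [-7.8 75.9];-10 [-5.4 69.8];-6 [-1.8 68.5];-2 [ 0.2 59.6];2 [ 3.9 58.7];6 [ 2.6 34.6];10 [ 6.  31.3];14 [10.2 31.9];18 [14.3 32. ];22 [18.2 31.4];26 [22.1 30.6];30 [26.1 30. ];34 [36.8 64.5];38 [41.1 66.4];42 [45.1 67.1];46 [54.6 98.3];50 [58.5 98.8];54 [62.3 98.4];58 [60.1 62.6];62 [63.9 61.8];66 [67.7 60.9];70 [71.4 58.7];74 [75.3 58.9];78 [76.7 41. ];82 [80.4 38.9];86 [83.3 30.8];90 [87.5 31.4];94 [91.4 30.7];98 [96.5 38.7];102 [100.8  40.3];106 [104.7  39.5];110 [108.7  38.5];114 [112.5  36.7];118 [116.4  35.6];122 [118.4  15.5];
```

```bash
python3 - <<'E'
from h import *
f=np.load("f.npy")
for n in("top","side"):
    d=pickle.load(open(n+"0.pkl","rb")); v,u=np.mgrid[0:480,0:640]; k=d["depth"].astype(float)
    C=np.stack([(u-d["cx"])/d["fx"]*k,(v-d["cy"])/d["fy"]*k,k,np.ones_like(k)],-1)[k>0]
    W=(C@np.linalg.inv(d["camera_from_world"]).T)[:,:3]
    L=R.from_euler('z',-f[2]).apply(W-[f[0],f[1],0])*1000
    m=(abs(L[:,1])<15)&(L[:,0]>66)&(L[:,0]<112)&(L[:,2]<50)&(L[:,2]>28)
    A=L[m]; A=A[np.argsort(A[:,0])]
    print(n,len(A),[tuple(x) for x in A.round(0).astype(int).tolist()][:140])
    m=(abs(L[:,1])<14)&(L[:,0]>45)&(L[:,0]<70)&(L[:,2]>85); print("tab",L[m].mean(0),np.ptp(L[m],axis=0))
E
```

```text
top 195 [(67, 14, 42), (68, 12, 48), (70, 14, 42), (72, 14, 43), (75, 14, 43), (75, -13, 41), (76, -6, 39), (76, -8, 40), (76, -15, 43), (76, 2, 38), (76, -10, 42), (76, 4, 38), (76, -1, 40), (76, -3, 41), (76, 7, 41), (77, 14, 40), (77, 9, 42), (77, 11, 42), (78, 13, 31), (78, -13, 41), (78, -6, 40), (78, -8, 42), (78, -10, 43), (78, 4, 38), (78, -1, 40), (78, -3, 41), (79, 9, 38), (79, 2, 41), (79, 11, 39), (79, 6, 41), (79, -6, 29), (79, -4, 30), (79, -9, 32), (79, -13, 34), (79, -11, 33), (79, 3, 29), (79, -1, 31), (80, 1, 34), (80, 6, 32), (80, 11, 31), (80, 8, 32), (80, 13, 30), (81, -14, 30), (81, -11, 30), (81, -9, 30), (82, -4, 31), (82, -1, 31), (82, 3, 30), (82, 1, 31), (82, -6, 34), (82, 8, 30), (83, 6, 33), (83, 13, 30), (83, 11, 34), (84, -9, 29), (84, -14, 31), (84, -4, 30), (84, -11, 34), (84, -6, 33), (85, 1, 32), (85, 3, 32), (85, 6, 31), (85, -1, 34), (85, 11, 31), (85, 8, 32), (85, 13, 34), (86, -14, 32), (86, -11, 31), (86, -7, 30), (87, -2, 30), (87, -4, 31), (87, 1, 30), (87, 8, 29), (87, 6, 31), (87, 3, 32), (87, 10, 30), (89, -14, 31), (89, -11, 32), (89, -4,
[... 2311 characters left out ...]
8, 13, 32), (98, -9, 42), (98, -8, 41), (99, 6, 38), (99, 8, 42), (99, -4, 40), (99, -13, 43), (100, 13, 40), (100, -12, 41), (100, 12, 34), (100, 1, 41), (100, 14, 38), (100, 14, 30), (101, -4, 43), (101, 10, 44), (102, 0, 43), (102, -14, 40), (102, -12, 44), (102, 13, 43), (102, 14, 41), (102, 1, 39), (102, 13, 33), (102, 4, 42), (103, 13, 30), (103, -6, 42), (104, -3, 39), (104, 11, 42), (104, -1, 43), (104, 13, 35), (105, -10, 40), (105, 14, 31), (105, 4, 41), (106, 9, 41), (106, -14, 43), (106, -1, 40), (106, -15, 35), (106, 1, 44), (107, 14, 41), (107, -13, 39), (107, -11, 43), (107, 2, 37), (107, -12, 34)]
tab [58.11939209  1.83052157 94.60633887] [12.40512499 16.59863344 16.48785618]
```

```bash
cat >> h.py <<'E'
f=np.load("f.npy")
def rot(ph):  # tool: x along (cos ph, sin ph) in fixture xz, z against claw's up
    c,s=np.cos(ph),np.sin(ph)
    M=np.array([[c,0,s],[0,-1,0],[s,0,-c]])  # columns x_t,y_t,z_t
    return (R.from_euler('z',f[2])*R.from_matrix(M)).as_quat()
def tabpose(th,ph,u=.033,dy=0): return F2W(f,clawpt(th,ph,.066,u,dy)), rot(ph)
def st(tag=""): print(tag,"t%.1f"%r.current_t(),"p",r.current_tool_pos().round(4) if hasattr(r.current_tool_pos(),'round') else r.current_tool_pos(),"F",np.round(r.current_contact_force(),1),"M",np.round(r.current_torque(),2),"op %.3f"%r.current_opening(),"ff",np.round(r.current_finger_force(),1))
E
python3 - <<'E'
from h import *
th,ph=.593,-.2
p,q=tabpose(th,ph,.12); r.move_to(p,q); st("above"); r.set_gripper(.5,30)
p,q=tabpose(th,ph); r.move_linear(p,q,vel=.08); st("at")
d=snap("side"); save(d,"s1.png",(240,140,390,290),4)
E
```

```text
above t2.2 p [0.4937 0.0546 0.1805] F [-0.2  0.5 -0.4] M [0.03 0.08 0.02] op 1.003 ff 0.0
at t3.9 p [0.5111 0.0543 0.0956] F [ 0.4  0.9 -0.9] M [ 0.05  0.09 -0.  ] op 0.500 ff 0.0
```

View pics/s1.png

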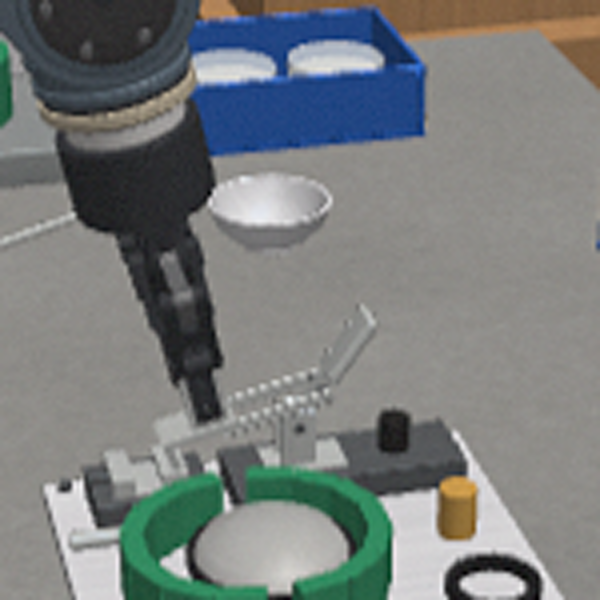

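The fingers straddle the tab at about (205,395), clear of the claw plate. I'll grip and check the side force before lifting.

```bash
cat >> h.py <<'E'
def solve(x,z,g):
    s=least_squares(lambda q:(clawpt(q[0],q[1],.0875,-.014)[[0,2]]-[x,z])*1000,g); return s.x
def golip(a,b,g,n=4,vel=.05,dy=0):
    for k in range(1,n+1):
        x,z=np.array(a)+(np.array(b)-a)*k/n; g=solve(x,z,g); p,q=tabpose(*g,dy=dy); r.move_linear(p,q,vel=vel)
    st("lip %s th,ph %s"%(b,g.round(3))); return g
E
python3 - <<'E'
from h import *
r.set_gripper(0,30); st("grip")
g=np.array([.593,-.2])
print([solve(x,z,g).round(3) for x,z in((.070,.056),(.0845,.054),(.0845,.0335))])
g=golip((.0696,.0448),(.070,.056),g,3)
g=golip((.070,.056),(.0845,.054),g,5)
E
```

```text
grip t4.3 p [0.511  0.0547 0.0954] F [-0.7  5.1  2.4] M [0.87 0.09 0.19] op 0.137 ff 33.0
[array([ 0.786, -0.034]), array([ 0.009, -0.139]), array([-0.349, -0.375])]
lip (0.07, 0.056) th,ph [ 0.786 -0.034] t5.1 p [0.5189 0.055  0.1037] F [ 1.4  6.1 -2. ] M [ 1.02 -0.24  0.12] op 0.135 ff 32.3
lip (0.0845, 0.054) th,ph [ 0.009 -0.139] t6.3 p [0.4991 0.0547 0.1038] F [-1.2  6.   2.2] M [1.06 0.08 0.14] op 0.127 ff 32.8
```

```bash
python3 - <<'E'
from h import *
g=solve(.0845,.054,[0,-.139])
a=(.0845,.054)
for z in(.046,.042,.040,.038,.036,.034,.033):
    b=(.0845,z); g=golip(a,b,g,2 if z>.045 else 1,dy=-.0008); a=b
    if r.current_contact_force()[2]>6: print("contact"); break
d=snap("side"); save(d,"s2.png",(240,190,340,280),6)
pickle.dump(d,open("s2.pkl","wb"))
E
```

```text
lip (0.0845, 0.046) th,ph [-0.109 -0.233] t6.8 p [0.494  0.055  0.0968] F [-1.8  4.4  2.3] M [0.71 0.22 0.22] op 0.133 ff 33.0
lip (0.0845, 0.042) th,ph [-0.179 -0.28 ] t7.1 p [0.4918 0.0549 0.0932] F [-3.7  5.2  2.6] M [0.81 0.32 0.31] op 0.133 ff 33.0
lip (0.0845, 0.04) th,ph [-0.216 -0.303] t7.3 p [0.491  0.0549 0.0915] F [-2.8  5.3  2.1] M [0.87 0.18 0.35] op 0.133 ff 32.9
lip (0.0845, 0.038) th,ph [-0.255 -0.325] t7.6 p [0.4898 0.0549 0.0896] F [-0.9  5.6  2.3] M [0.9  0.15 0.31] op 0.133 ff 32.9
lip (0.0845, 0.036) th,ph [-0.296 -0.347] t7.8 p [0.4889 0.0549 0.0878] F [-1.6  5.6  2.4] M [0.78 0.07 0.37] op 0.133 ff 32.9
lip (0.0845, 0.034) th,ph [-0.338 -0.369] t8.1 p [0.489  0.0549 0.087 ] F [-3.2  5.5 14.3] M [ 0.77 -0.06  0.41] op 0.130 ff 34.5
contact
```

View pics/s2.png

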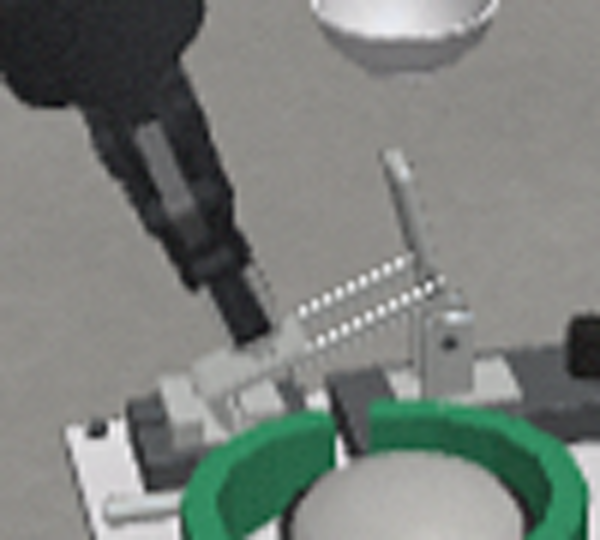

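The lip at about (225,405) lies in the slot, between the keeper's rear block (180,400) and its front block (262,395). Contact came about 10 mm below the height where the lip first rested on the block top, so this is the slot floor. Now I'll release, back off and check.

```bash
cat >> h.py <<'E'
def pushpose(th,rho=.057,gap=0):  # shut fingertips' lever-side corner on lever's keeper-side face
    tau=np.interp(th,[-.6,1.57],[.8,0.]); ph=-tau
    c=levpt(th,rho,.004+gap); xt=np.array([np.cos(ph),0,np.sin(ph)]); zt=np.array([np.sin(ph),0,-np.cos(ph)])
    return F2W(f,c-.022*zt+.011*xt), rot(ph)
E
python3 - <<'E'
from h import *
p,q=tabpose(*solve(.0845,.035,[-.3,-.35]),dy=-.0008); r.move_linear(p,vel=.05); st()
r.set_gripper(.45); st("open")
g=solve(.0845,.035,[-.3,-.35]); p,q=tabpose(*g,u=.075); r.move_linear(p,vel=.1); 
p,q=tabpose(*g,u=.12); r.move_linear(p,vel=.2); st("off")
S=snap("side");T=snap("top")
pickle.dump((S,T),open("s3.pkl","wb"))
save(S,"s3.png",(250,200,340,280),8)
E
```

```text
t8.4 p [0.4889 0.0549 0.0873] F [-0.8  5.   8.7] M [0.77 0.04 0.35] op 0.128 ff 33.5
open t8.8 p [0.4878 0.0547 0.0864] F [-0.1  0.1 -0.5] M [0.03 0.21 0.01] op 0.450 ff 0.0
off t9.7 p [0.4576 0.0537 0.168 ] F [ 0.7  0.5 -1. ] M [-0.01  0.15  0.02] op 0.448 ff 0.0
```

View pics/s3.png

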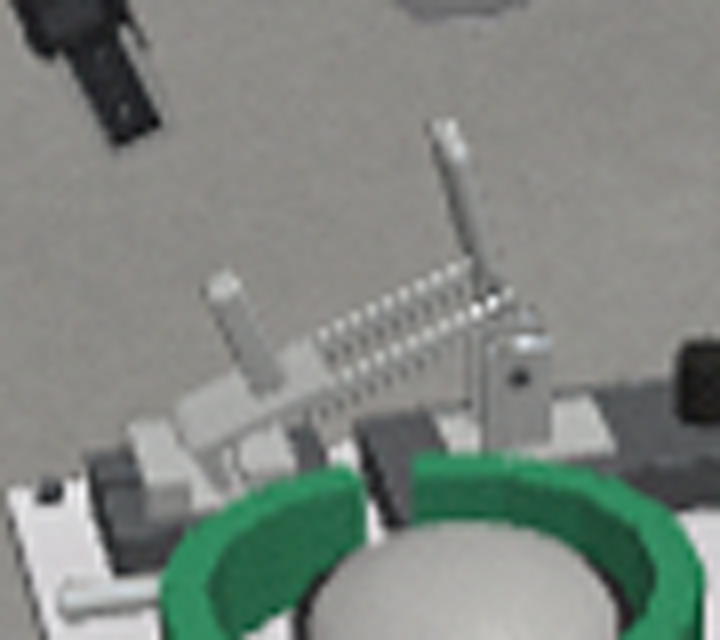

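The claw is hooked: its lip is down in the slot at about (220,470), the tab is free, and the lever end is at (447,128). Next I'll push the lever.

```bash
python3 - <<'E'
from h import *
S,T=pickle.load(open("s3.pkl","rb"))
t=np.array([250+447/8,200+132/8]); s=least_squares(lambda a:px(S,F2W(f,levpt(a[0],.075)))-t,[-.2]); th0=s.x[0]; print("theta",th0,s.fun)
r.set_gripper(0,30)
p,q=pushpose(th0,.058,.02); zt=R.from_quat(q).apply([0,0,1])
r.move_to(p-.06*zt,q); r.move_linear(p,vel=.1); st("beside")
for gap in(.01,.005,.0):
    p,q=pushpose(th0,.058,gap); r.move_linear(p,vel=.05); st("gap %.3f"%gap)
for th in np.arange(th0+.1,.35,.1):
    p,q=pushpose(th,.058); r.move_linear(p,q,vel=.06); st("th %.2f"%th)
    if np.linalg.norm(r.current_contact_force())>30: print("stop"); break
E
```

```text
theta -0.2222271463093945 [0.10013838 0.30752659]Traceback (most recent call last):
  File "<stdin>", line 6, in <module>
cell.PlanningError: the arm cannot take that pose within its joint ranges
```

```bash
python3 - <<'E'
from h import *
print(r.current_q(), r.current_opening())
for th in(-.22,.2,.6,1.,1.57):
    for tau in(0,.2,.35,.4,.5,.6,.7):
        ph=-tau; o=[]
        c=levpt(th,.058,.024); xt=np.array([np.cos(ph),0,np.sin(ph)]); zt=np.array([np.sin(ph),0,-np.cos(ph)])
        for back in(0,.06):
            q=r.inverse_kinematics(F2W(f,c-(.022+back)*zt+.011*xt),rot(ph)); o.append(None if q is None else np.round(q,2)[[2,3,4]].tolist())
        print(th,tau,o)
E
```

```text
[ 0.01691943  0.19545426  2.17499813 -0.00571911  0.402132   -1.55976678] -0.0021596878860337945
-0.22 0 [[1.82, -0.0, 0.85], [1.78, -0.0, 0.98]]
-0.22 0.2 [[1.96, -0.0, 0.57], [1.95, -0.0, 0.71]]
-0.22 0.35 [[2.06, -0.01, 0.36], [2.07, -0.0, 0.49]]
-0.22 0.4 [[2.09, -0.01, 0.28], [2.11, -0.01, 0.41]]
-0.22 0.5 [[2.15, -0.02, 0.12], [2.19, -0.01, 0.25]]
-0.22 0.6 [None, [2.26, -0.05, 0.08]]
-0.22 0.7 [[2.26, 3.16, 0.21], [2.33, 3.19, 0.11]]
0.2 0 [[1.75, -0.0, 0.9], [1.71, -0.0, 1.02]]
0.2 0.2 [[1.89, -0.0, 0.62], [1.88, -0.0, 0.75]]
0.2 0.35 [[1.99, -0.0, 0.41], [2.0, -0.0, 0.53]]
0.2 0.4 [[2.03, -0.01, 0.33], [2.04, -0.0, 0.45]]
0.2 0.5 [[2.09, -0.02, 0.18], [2.12, -0.01, 0.29]]
0.2 0.6 [None, [2.2, -0.03, 0.12]]
0.2 0.7 [[2.2, 3.17, 0.16], None]
0.6 0 [[1.69, -0.0, 0.92], [1.64, -0.0, 1.05]]
0.6 0.2 [[1.83, -0.0, 0.65], [1.82, -0.0, 0.77]]
0.6 0.35 [[1.93, -0.0, 0.43], [1.94, -0.0, 0.55]]
0.6 0.4 [[1.97, -0.01, 0.36], [1.99, -0.0, 0.47]]
0.6 0.5 [[2.03, -0.01, 0.2], [2.07, -0.01, 0.31]]
0.6 0.6 [None, [2.14, -0.02, 0.14]]
0.6 0.7 [[2.15, 3.17, 0.13], None]
1.0 0 [[1.63, -0.0, 0.93], [1.59, -0.0, 1.05]]
1.0 0.2 [[1.78, -0.0, 0.65], [1.77, -0.0, 0.77]]
1.0 0.35 [[1.88, -0.0, 0.43], [1.9, -0.0, 0.54]]
1.0 0.4 [[1.91, -0.01, 0.36], [1.94, -0.0, 0.46]]
1.0 0.5 [[1.98, -0.01, 0.2], [2.02, -0.01, 0.3]]
1.0 0.6 [None, [2.1, -0.02, 0.13]]
1.0 0.7 [[2.09, 3.17, 0.12], None]
1.57 0 [[1.58, -0.0, 0.91], [1.55, -0.0, 1.02]]
1.57 0.2 [[1.73, -0.0, 0.63], [1.73, -0.0, 0.73]]
1.57 0.35 [[1.83, -0.0, 0.4], [1.86, -0.0, 0.5]]
1.57 0.4 [[1.87, -0.01, 0.33], [1.9, -0.0, 0.42]]
1.57 0.5 [[1.93, -0.01, 0.17], [1.98, -0.01, 0.25]]
1.57 0.6 [None, [2.06, -0.04, 0.08]]
1.57 0.7 [[2.04, 3.16, 0.16], [2.13, 3.18, 0.1]]
```

Joint 5 limits the tilt, so I'll start with 0.45 rad.

```bash
sed -i 's/\[-.6,1.57\],\[.8,0.\]/[-.22,1.57],[.45,0.]/' h.py; python3 - <<'E'
from h import *
th0=-.222
p,q=pushpose(th0,.058,.02); zt=R.from_quat(q).apply([0,0,1])
r.move_to(p-.06*zt,q); r.move_linear(p,vel=.1); st("beside")
for gap in(.01,.005,.0):
    p,q=pushpose(th0,.058,gap); r.move_linear(p,vel=.05); st("gap %.3f"%gap)
for th in np.arange(th0+.1,.35,.1):
    p,q=pushpose(th,.058); r.move_linear(p,q,vel=.06); st("th %.2f"%th)
    if np.linalg.norm(r.current_contact_force())>30: print("stop"); break
S=snap("side"); pickle.dump(S,open("s4.pkl","wb")); save(S,"s4.png",(230,170,350,280),5)
E
```

```text
beside t11.3 p [0.513  0.0543 0.1225] F [-0.2 -0.6  0.2] M [-0.05  0.24  0.01] op -0.002 ff 0.0
gap 0.010 t11.6 p [0.5232 0.0544 0.1249] F [ 0.6 -1.6 -0.7] M [-0.    0.22  0.01] op 0.002 ff 0.0
gap 0.005 t11.9 p [0.528  0.0545 0.1257] F [-0.3  1.   0.4] M [-0.02  0.18  0.02] op -0.004 ff 0.0
gap 0.000 t12.1 p [0.5329 0.0545 0.1268] F [ 0.9 -0.1 -0.3] M [0.07 0.16 0.  ] op -0.000 ff 0.0
th -0.12 t12.4 p [0.5389 0.0546 0.1287] F [-0.9 -0.  -0.7] M [0.01 0.18 0.04] op -0.002 ff 0.0
th -0.02 t12.6 p [0.5447 0.0546 0.1298] F [-0.4 -0.  -1.1] M [-0.03  0.18 -0.  ] op -0.002 ff 0.0
th 0.08 t12.9 p [0.551  0.0547 0.1305] F [-0.3 -0.8 -0.1] M [-0.02  0.15 -0.04] op -0.001 ff 0.0
th 0.18 t13.1 p [0.5572 0.0547 0.1306] F [-0.1  1.1 -0. ] M [0.04 0.16 0.01] op -0.001 ff 0.0
th 0.28 t13.4 p [0.5634 0.0548 0.1302] F [-0.1  0.8  0.2] M [ 0.02  0.19 -0.01] op -0.001 ff 0.0
```

View pics/s4.png

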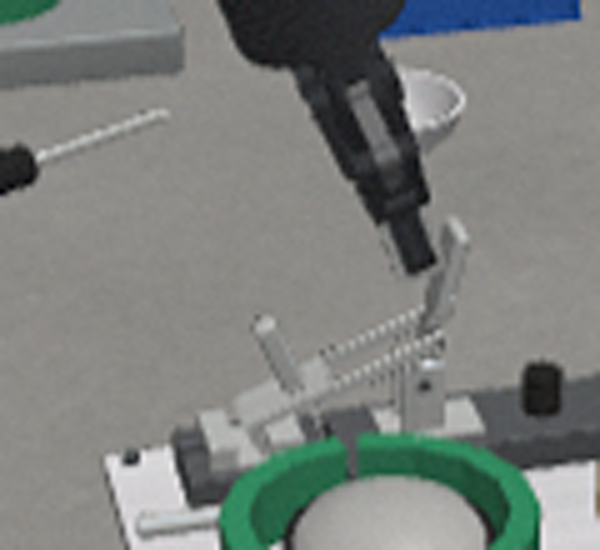

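The lever (end at (455,225)) is following the fingertips with negligible force, and the claw still sits in the slot at about (260,430). I'll continue the swing.

```bash
python3 - <<'E'
from h import *
for th in np.arange(.36,1.5,.08):
    p,q=pushpose(th,.058); r.move_linear(p,q,vel=.06); st("th %.2f"%th)
    if np.linalg.norm(r.current_contact_force())>35: print("stop"); break
S=snap("side");T=snap("top"); pickle.dump((S,T),open("s5.pkl","wb")); save(S,"s5.png",(240,200,360,300),6)
E
```

```text
th 0.36 t13.7 p [0.5684 0.0549 0.1293] F [-0.4 -0.4  1.1] M [-0.01  0.16 -0.01] op 0.004 ff 0.0
th 0.44 t13.9 p [0.5731 0.0549 0.1282] F [-0.1 -1.1 -0.3] M [-0.    0.14 -0.04] op 0.005 ff 0.0
th 0.52 t14.2 p [0.5778 0.055  0.1266] F [-0.3 -0.8 -0.2] M [-0.02  0.18 -0.02] op -0.000 ff 0.1
th 0.60 t14.4 p [0.5823 0.055  0.1248] F [-0.1  0.7 -0.8] M [-0.02  0.09 -0.04] op 0.003 ff 0.2
th 0.68 t14.7 p [0.5865 0.0551 0.1226] F [ 0.3 -0.7  0.8] M [ 0.    0.13 -0.02] op 0.002 ff 0.2
th 0.76 t14.9 p [0.5906 0.0551 0.1201] F [-0.5  0.5  0.9] M [ 0.02  0.07 -0.02] op -0.001 ff 0.2
th 0.84 t15.2 p [0.5944 0.0552 0.1172] F [-0.5  0.4  1. ] M [-0.02  0.07  0.03] op 0.003 ff 0.2
th 0.92 t15.4 p [0.598  0.0552 0.1142] F [-0.7 -0.4 -0.5] M [-0.01  0.12 -0.03] op 0.003 ff 0.1
th 1.00 t15.7 p [0.6013 0.0553 0.1108] F [ 0.3 -0.3 -0.6] M [0.   0.08 0.03] op 0.002 ff 0.0
th 1.08 t15.9 p [0.6044 0.0553 0.1072] F [ 0.2 -0.2  0.3] M [0.07 0.06 0.02] op 0.001 ff 0.0
th 1.16 t16.2 p [0.607  0.0553 0.1035] F [0.4 0.3 0.4] M [ 0.   -0.   -0.01] op -0.003 ff 0.0
th 1.24 t16.4 p [0.6095 0.0553 0.0995] F [-0.2 -0.5  0.7] M [ 0.    0.06 -0.05] op -0.005 ff 0.0
th 1.32 t16.7 p [0.6116 0.0553 0.0954] F [-0.7  0.2 -0.5] M [-0.    0.03  0.03] op 0.003 ff 0.0
th 1.40 t16.9 p [0.6133 0.0554 0.0912] F [-0.1  0.1  0.4] M [ 0.07  0.01 -0.01] op 0.002 ff 0.0
th 1.48 t17.2 p [0.6146 0.0554 0.0868] F [-0.5  0.8  0.2] M [-0.03  0.02  0.04] op -0.000 ff 0.0
```

View pics/s5.png

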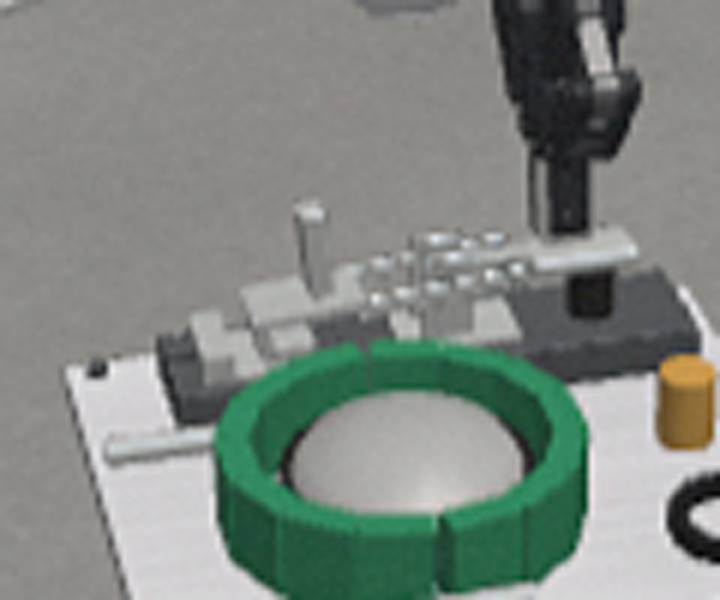

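The nest gap is closed at (365,350) and (440,515), and the lever end at (635,245) is nearly flat over the rubber stop (590,300). I'll press gently to the stop and then measure the jaw and lever.

```bash
python3 - <<'E'
from h import *
S,T=pickle.load(open("s5.pkl","rb"))
t=np.array([240+632/6,200+245/6]); s=least_squares(lambda a:px(S,F2W(f,levpt(a[0],.075)))-t,[1.5]); print("theta",s.x,s.fun)
for th in(1.52,1.56,1.6,1.64,1.68):
    p,q=pushpose(min(th,1.57),.058); p[2]-=max(0,th-1.57)*.058; r.move_linear(p,q,vel=.04); r.sleep(.1); st("th %.2f"%th)
    if abs(r.current_contact_force()[2])>15: print("on stop"); break
p=r.current_tool_pos(); r.move_linear([p[0],p[1],p[2]+.12],vel=.15); st("clear")
r.move_linear([p[0]-.1,p[1]+.25,.25],vel=.3); r.sleep(.5)
for n in("top","side"):
    d=snap(n); pickle.dump(d,open(n+"9.pkl","wb"))
    v,u=np.mgrid[0:480,0:640]; k=d["depth"].astype(float)
    C=np.stack([(u-d["cx"])/d["fx"]*k,(v-d["cy"])/d["fy"]*k,k,np.ones_like(k)],-1)[k>0]
    W=(C@np.linalg.inv(d["camera_from_world"]).T)[:,:3]
    L=R.from_euler('z',-f[2]).apply(W-[f[0],f[1],0])*1000
    A=L[(abs(L[:,1])<10)]
    for lo in range(-80,112,6):
        b=A[(A[:,0]>=lo)&(A[:,0]<lo+6)]; print(lo,np.percentile(b[:,2],[20,80]).round(0) if len(b) else None,end='; ')
    A=L[(abs(L[:,1])<14)&(L[:,0]>66)&(L[:,0]<100)&(L[:,2]<50)&(L[:,2]>26)]; A=A[np.argsort(A[:,0])]; print("\nkeeper",[(int(a),int(c)) for a,_,c in A.round()])
d=pickle.load(open("side9.pkl","rb"));save(d,"s9.png",(240,200,360,300),6)
E
```

```text
theta [1.56755691] [0.12355325 0.00277593]
th 1.52 t17.6 p [0.6152 0.0554 0.0848] F [ 0.1 -0.4 -0.2] M [-0.02  0.04  0.03] op 0.004 ff 0.0
th 1.56 t18.0 p [0.6156 0.0554 0.0826] F [-0.1  0.6 -0.5] M [-0.02 -0.03  0.05] op 0.001 ff 0.0
th 1.60 t18.3 p [0.6159 0.0554 0.0819] F [-6.8 -1.6 17. ] M [-0.03  1.15  0.03] op 0.001 ff 8.3
on stop
clear t19.3 p [0.6155 0.0554 0.2008] F [-1.   0.3 -0.5] M [0.02 0.01 0.03] op 0.005 ff 0.0
-80 [29. 56.]; -74 [59. 62.]; -68 [58. 61.]; -62 [58. 61.]; -56 [58. 61.]; -50 [58. 61.]; -44 [58. 61.]; -38 [56. 62.]; -32 [33. 62.]; -26 [34. 62.]; -20 [32. 60.]; -14 [58. 62.]; -8 [56. 64.]; -2 [33. 62.]; 4 [31. 61.]; 10 [32. 35.]; 16 [29. 32.]; 22 [30. 32.]; 28 [52. 55.]; 34 [53. 56.]; 40 [53. 90.]; 46 [53. 90.]; 52 [53. 76.]; 58 [51. 54.]; 64 [50. 52.]; 70 [32. 51.]; 76 [31. 34.]; 82 [39. 42.]; 88 [38. 42.]; 94 [30. 38.]; 100 [14. 35.]; 106 [11. 13.]; 
keeper [(67, 50), (68, 30), (68, 47), (70, 50), (70, 49), (71, 34), (72, 30), (72, 47), (72, 33), (72, 47), (72, 32), (72, 33), (72, 30), (72, 36), (72, 30), (72, 32), (73, 50), (73, 49), (73, 30), (73, 31), 
[... 2296 characters left out ...]
2, 34), (82, 32), (83, 39), (83, 43), (83, 43), (84, 42), (84, 41), (84, 40), (84, 34), (84, 38), (84, 42), (85, 42), (85, 42), (86, 41), (86, 39), (86, 41), (86, 43), (86, 41), (87, 30), (87, 41), (87, 42), (88, 41), (89, 43), (89, 41), (89, 42), (89, 43), (90, 43), (90, 42), (90, 41), (90, 42), (91, 43), (91, 33), (91, 36), (91, 43), (91, 41), (91, 42), (92, 42), (92, 42), (93, 42), (93, 41), (93, 30), (93, 42), (93, 36), (94, 42), (94, 44), (94, 41), (94, 35), (95, 43), (95, 30), (95, 37), (95, 40), (95, 40), (95, 34), (95, 34), (95, 31), (96, 31), (96, 38), (97, 30), (97, 33), (97, 39), (97, 36), (98, 31), (98, 34), (98, 30), (98, 31), (99, 29), (99, 38), (100, 31), (100, 37), (100, 35)]
```

View pics/s9.png

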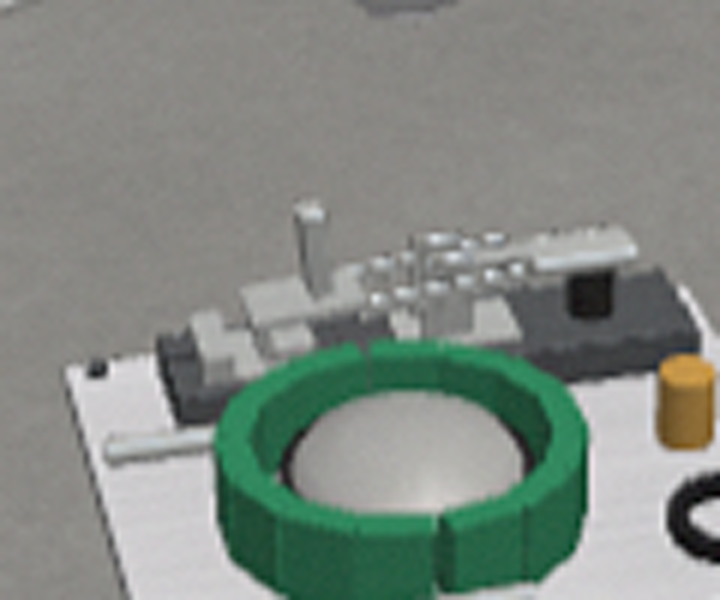

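With the arm clear, the lever lies flat (end at (632,245), top at z 60 along its length). The keeper's rear slot wall moved from x≈94.5 to ≈82 mm, the full 12 mm, and the nest gap is closed at (440,515). The spacer and bezel haven't moved.

```bash
python3 -c "
from cell import r
print(r.hand_in(), r.current_t())"
```

```text
the job is handed in; nothing more can be done
the job is handed in; nothing more can be done
```

The claw is hooked in the keeper, the lever lies flat on its stop and the nest stayed fully shut with the arm clear; I handed the job in at about 21 s, and the highest force I read was about 18 N.

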